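# Put the cup stacks back with their own lids

## Task

After the refill every stack of ice-cream cups stands in a caddy with the wrong lids: move the stacks so that each one stands upright in the middle of the cup well of the caddy whose lids fit it (slimmest cups with the smallest lids, widest cups with the largest). Only one stack fits in a well, so park one in the spare caddy, the one without lids, on the way. Keep the cups upright, set them down gently without dropping them, never put them on the bare counter, and leave the shaker and the scoop where they are.

Things in the scene. Friction and masses are not known exactly. Their poses are not given: they have to be found in the camera images.
- cups_small_centre (a point): the small cups: loose nested stack of nine white paper cups, mouth up, one piece, 30 to 120 g. Rim diameter 46 mm (slimmest of three), 78 mm tall; the upper 51 mm is a straight ribbed column of rims, below it tapers to a 36 mm foot. Point: on the axis, half-way up (39 mm above the foot); z up the axis. Best held round the column 12 mm above this point
- cups_medium_centre (a point): the medium cups: loose nested stack of nine white paper cups, mouth up, one piece, 30 to 120 g. Rim diameter 57 mm (middle one of three), 84 mm tall; the upper 51 mm is a straight ribbed column of rims, below it tapers to a 44 mm foot. Point: on the axis, half-way up (42 mm above the foot); z up the axis. Best held round the column 12 mm above this point
- cups_large_centre (a point): the large cups: loose nested stack of nine white paper cups, mouth up, one piece, 30 to 120 g. Rim diameter 68 mm (widest of three), 90 mm tall; the upper 51 mm is a straight ribbed column of rims, below it tapers to a 52 mm foot. Point: on the axis, half-way up (45 mm above the foot); z up the axis. Best held round the column 12 mm above this point
- caddy_small: black cup-and-lid caddy, fixed, one of four alike, 206 x 104 mm; holds seven flat white lids of 48 mm (25 mm high): the place of the small cups. Origin: on the counter, under the centre of its round cup well (steel ring, 76 mm inside, 86 outside; floor 8 mm, lip 16 mm above the counter). x points from the well to the lid bin, centre 105 mm away, walls 44 mm above the counter; z up
- caddy_medium: black cup-and-lid caddy, fixed, one of four alike, 206 x 104 mm; holds seven flat white lids of 59 mm (25 mm high): the place of the medium cups. Origin: on the counter, under the centre of its round cup well (steel ring, 76 mm inside, 86 outside; floor 8 mm, lip 16 mm above the counter). x points from the well to the lid bin, centre 105 mm away, walls 44 mm above the counter; z up
- caddy_large: black cup-and-lid caddy, fixed, one of four alike, 206 x 104 mm; holds seven flat white lids of 70 mm (25 mm high): the place of the large cups. Origin: on the counter, under the centre of its round cup well (steel ring, 76 mm inside, 86 outside; floor 8 mm, lip 16 mm above the counter). x points from the well to the lid bin, centre 105 mm away, walls 44 mm above the counter; z up
- caddy_spare: black cup-and-lid caddy, fixed, one of four alike, 206 x 104 mm; its lid bin is empty: the spare one, for parking a stack. Origin: on the counter, under the centre of its round cup well (steel ring, 76 mm inside, 86 outside; floor 8 mm, lip 16 mm above the counter). x points from the well to the lid bin, centre 105 mm away, walls 44 mm above the counter; z up
- shaker_centre (a point): bystander: round metal sprinkle shaker, 70 mm across, 95 mm tall. Point: its centre
- scoop_centre (a point): bystander: ice-cream scoop lying on the counter, black handle and steel bowl, 203 mm long. Point: the neck between handle and bowl, 10 mm up

How it is judged:
By the outcome, as a careful person would: the job done as asked, in the order asked, and still so for the second after the job is handed in, with the robot touching nothing.
It also fails if it takes over 102 s, if anything falls off the work surface, if the arm or the gripper's body presses on something with over 40 N, if the wrist force passes 120 N, or if a joint passes its speed limit or range.

## Robot

A 7-joint arm with a two-finger parallel gripper is mounted at the origin on the work surface. World frame = base frame: x ahead of the robot, y to its left, z up, the work surface at z = 0. Lengths are in mm, angles in degrees, forces in N, time in s.
With the tool pointing down it reaches from about 400 to 750 mm from the base axis. Payload 19.5 kg.
Tool frame: the origin (TCP) lies between the finger pads; the fingertips stand 14 mm ahead of it and the grasp point (between the pads) lies 5 mm behind it; z points along the fingers, y is the line along which they close (so a half turn about z gives the same grasp; the last joint's range is limited). The gripper opens to 85 mm and grips with 20 to 120 N. Pads are 22 mm wide; open, the fingers measure 114 mm over their backs; the gripper's body (76 mm by 85 mm) begins 54 mm behind the grasp point. The pads swing forward as they close: fully open they stand 13 mm farther back than shut.
Start: joints at [-68.68, 40.479, -1.581, 85.061, 1.261, 54.483, -4.326], TCP at [231.188, 526.449, 245.268] pointing down, gripper open.
Joint ranges: [-155.06, 155.06], [-18.47, 123.98], [-90, 86.84], [0, 140.48], [-83.41, 263.41], [0, 116], [-161.91, 161.91]. Speed limits (degrees/s): [108.29, 108.29, 147.25, 147.25, 172.46, 172.46, 172.46].

## Interface

Orientations are given as a 3x3 rotation matrix whose columns are the frame's x, y, z axes.
In Python, from station import robot gives the robot as it stands.
- The arm moves only by the tool servo_tool, never from a script. Its argument "rows" is a list of rows, each a list of 3 entries, a list of its own where there are three numbers: the shift along the world's x, y, z in units of 40 mm (1.0 is 40 mm), then the turn about the world's z in units of 10 degrees (1.0 is 10 degrees), then the finger opening in mm, from 0 to 85.4. A call has 1 to 5 rows; each row shifts and turns the commanded pose from where the row before left it; what a row does not reach is not made up. A row lasts 1/8 s, in which the tool goes at most 62.5 mm and 10.7 degrees, less where a joint would pass 70% of its speed; a pose out of reach is approached as far as the arm can. A call is refused whole if a number of a shift passes 1 or a number of a turn 1, either way. A call with a gripper value outside its range is refused whole. The fingers move at their own pace and stop on an object; "squeeze" is the grip in N (left out, the last holds). Time passes only in rows, so rows that do not move let the fingers close. It gives the time, the measured TCP pose, the force, the opening and the grip force at its end, in the units of the state.
- robot.observe(): the state, without advancing time (a new reading comes with each control period).
- robot.get_image(name): name is "side" or "top"; returns a dict with "img" (400x640x3 uint8, blue, green, red), "intrinsics" (3x3 intrinsics, pixels), "eye" and "orientation" of the camera in the world. Camera axes: x right, y up, looking along -z (the intrinsics and any distortion apply to the point x, -y, -z); pixel columns grow to the right and rows downward; lengths in mm; the calibration is good to about 2 mm. A picture is of the moment at which its call begins. There is no depth.
- robot.close_job(): hands the job in; it is judged then, once.
The state is a dict: "time_s": time; "joints": joint angles; "dq": joint speeds; "joint_efforts": joint torques, N m; "tcp_pos": TCP position; "eef_rot": TCP orientation; "force": force on the tool from outside, world axes, zero at the start; "wrist_torque": the same for the moment, N m; "width": finger opening in mm; "gripper_force": force on a finger pad.
Only numpy, scipy, OpenCV 4.12 (cv2) and the standard library are available. Lean on these libraries where they do the work, as an engineer would, in place of code of your own. Each camera call takes 0.05 s, during which the arm holds its last target. There are 200 camera calls.

## Working session

There is one attempt and no reset: what is moved stays moved. The work goes in short steps, Python scripts to look and compute and a tool call to move; the robot and the scene stay as the last step left them, time stands still between calls to the robot, and variables do not carry over. Pictures are saved under pics/ and viewed, at most 14 in all, crops included, and the job is handed in when it is done.

Besides the shell and the picture viewer there is one more tool, called after "Request:" by a JSON object that holds its "op" and its "data". servo_tool: Moves the arm, as the interface text tells. Its arguments: {"type":"object","properties":{"rows":{"type":"array"},"squeeze":{"type":"number"}},"required":["rows"]}

```bash
mkdir -p pics
python3 - <<'E'
from station import robot
import cv2,numpy as np
for n in("top","side"):
    d=robot.get_image(n);cv2.imwrite(f"pics/{n}0.png",d["img"]);print(n,np.round(d["intrinsics"],1).tolist(),np.round(d["eye"],1),np.round(d["orientation"],4).tolist(),[k for k in d])
s=robot.observe();print(s["time_s"],s["tcp_pos"],np.round(s["eef_rot"],3).tolist(),s["width"],s["force"])
E
```

```text
top [[435.7, 0.0, 319.8], [0.0, 435.7, 197.3], [0.0, 0.0, 1.0]] [ 388.8   12.1 1439.7] [[0.0012, 0.9949, -0.1013], [-1.0, 0.0004, -0.0072], [-0.0071, 0.1013, 0.9948]] ['img', 'intrinsics', 'eye', 'orientation']
side [[379.5, 0.0, 316.3], [0.0, 379.5, 195.1], [0.0, 0.0, 1.0]] [ 465.3 -791.9  821.6] [[0.9968, 0.0586, -0.0547], [-0.08, 0.6865, -0.7227], [-0.0048, 0.7248, 0.689]] ['img', 'intrinsics', 'eye', 'orientation']
0.1 [231.09765869 526.28828792 244.90594906] [[-0.916, 0.402, -0.0], [0.402, 0.916, -0.001], [-0.0, -0.001, -1.0]] 85.30907420323895 [ 0.39946435  0.26537936 -0.82215347]
```

View pics/top0.png

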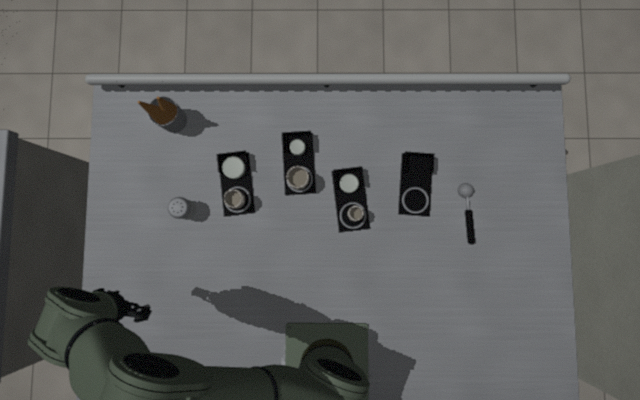

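View pics/side0.png

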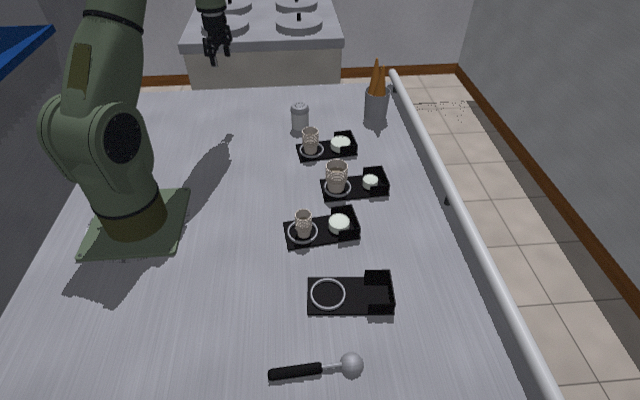

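The top view shows four caddies: A lid (233,167) well (237,201); B lid (298,147) well (298,180), with the small lid and large cups; C lid (349,183) well (353,215); and the spare with its well at (415,200). The shaker is at (178,208) and the scoop at (467,210). I'll zoom in to measure them.

```bash
cat > h.py <<'E'
from station import robot
import cv2,numpy as np
def cam(n): return robot.get_image(n)
def proj(d,P):
    p=(np.atleast_2d(P)-d["eye"])@np.array(d["orientation"])
    K=np.array(d["intrinsics"]); q=np.c_[p[:,0],-p[:,1],-p[:,2]]@K.T
    return q[:,:2]/q[:,2:]
def back(d,uv,z):
    K=np.array(d["intrinsics"]); r=np.linalg.inv(K)@[uv[0],uv[1],1]
    v=np.array(d["orientation"])@[r[0],-r[1],-r[2]]
    e=np.array(d["eye"]); return e+v*(z-e[2])/v[2]
def crop(d,x0,y0,w,h,s,name):
    cv2.imwrite(name,cv2.resize(d["img"][y0:y0+h,x0:x0+w],None,fx=s,fy=s,interpolation=cv2.INTER_CUBIC))
E
python3 - <<'E'
from h import *
d=cam("top");crop(d,210,125,230,115,3.4,"pics/t1.png")
s=cam("side");crop(s,280,120,125,200,3,"pics/s1.png")
E
```

```text
(no output)
```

View pics/t1.png

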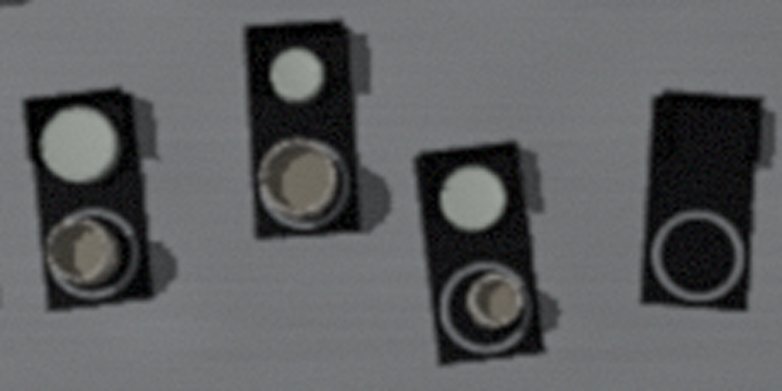

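View pics/s1.png

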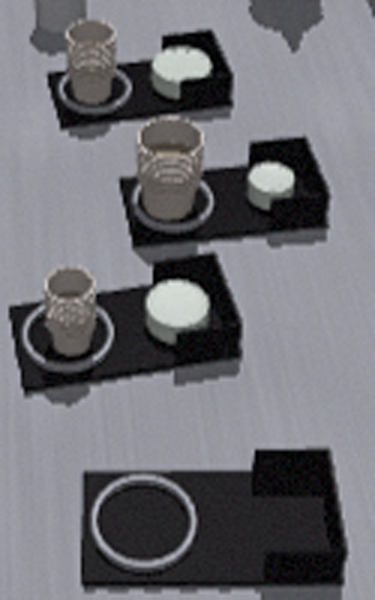

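A has large lids and holds the medium cups. B has small lids and holds the large cups. C has medium lids and holds the small cups. D is the spare. My order will be small C→D, medium A→C, large B→A, small D→B. Next I'll back-project these points and check them with an overlay.

```bash
cat > m.py <<'E'
from h import *
T=cam("top");S=cam("side")
u=lambda c:((c[0]+.5)/3.4-.5+210,(c[1]+.5)/3.4-.5+125)
ring=dict(A=(93.5,253),B=(304,184),C=(485,308),D=(697,256))
rim=dict(A=((78.5,249),92,57),B=((298,177),98,68),C=((498,300),86,46))
lid=dict(A=(79,145),B=(297,75),C=(473,198))
a=np.linspace(0,6.283,60);circ=np.c_[np.cos(a),np.sin(a),0*a]
def draw(d,s,x0,y0,sc,P,col):
    p=(proj(d,P)-[x0,y0]+.5)*sc
    cv2.polylines(s,[np.int32(np.round(p*8))],True,col,1,cv2.LINE_AA,3)
ti=cv2.resize(T["img"][125:240,210:440],None,fx=3.4,fy=3.4,interpolation=2)
si=cv2.resize(S["img"][120:320,280:405],None,fx=3,fy=3,interpolation=2)
def both(P,col):draw(T,ti,210,125,3.4,P,col);draw(S,si,280,120,3,P,col)
W={}
for k,c in ring.items():
    w=back(T,u(c),16);W[k]=w
    both(w+circ*43,(0,0,255));both(w+circ*38,(0,0,255))
    print(k,"well",np.round(w[:2],1),end=" ")
    if k in lid:
        l=back(T,u(lid[k]),33);print("lid",np.round(l[:2],1),np.round(np.linalg.norm((l-w)[:2])),"yaw",round(np.degrees(np.arctan2(*(l-w)[1::-1])),1),end=" ")
        (cc,h,dia)=rim[k];r=back(T,u(cc),h);both(r+circ*dia/2,(0,255,0))
        f=r.copy();f[2]=8;both(f+circ*(dia-12)/2,(255,200,0));print("cups",np.round(r[:2],1),end="")
    print()
cv2.imwrite("pics/ov.png",np.hstack([cv2.resize(ti,None,fx=.7,fy=.7),cv2.resize(si,(250,400))[:268]])if 0 else ti);cv2.imwrite("pics/ovs.png",si)
E
python3 m.py
```

```text
A well [527.9 294.1] lid [630.7 306.8] 104.0 yaw 7.1 cups [524.1 292.8]
B well [595.3  90.9] lid [699.1  97.3] 104.0 yaw 3.6 cups [589.9  91.9]
C well [474.9 -83.9] lid [579.3 -72. ] 105.0 yaw 6.5 cups [478.  -91.1]
D well [ 525.3 -288.5]
```

View pics/ov.png

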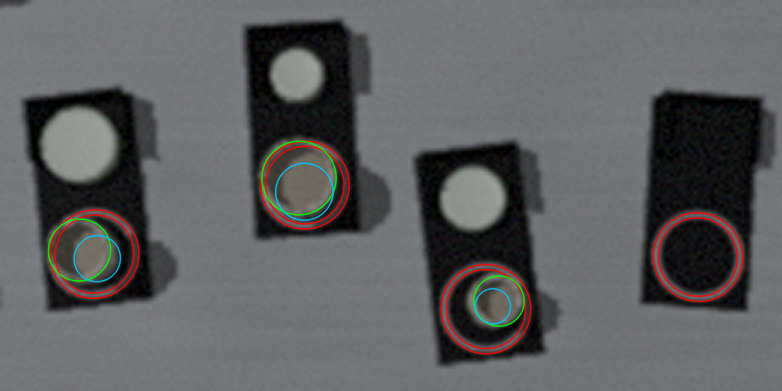

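View pics/ovs.png

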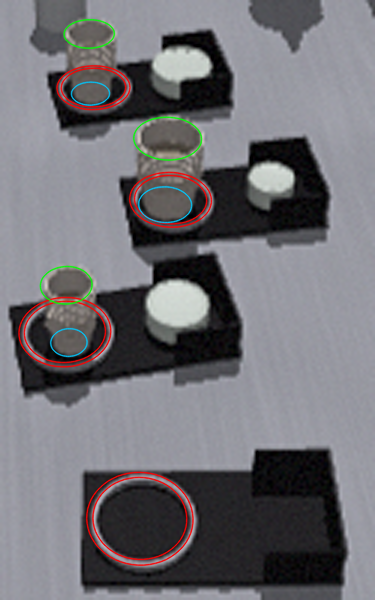

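The overlay fits both views. Setting out towards C, with the fingers aligned across the caddies.

Request:
{"op": "servo_tool", "data": {"rows": [[[1,-1,0],0.5,85],[[1,-1,0],0.5,85],[[1,-1,0],0.5,85],[[1,-1,0],0.5,85],[[1,-1,0],0.5,85]], "squeeze": 25}}

```text
time_s: 0.92
tcp_pos: [432.3, 325.0, 245.3]
eef_rot: [[-1.0, -0.025, 0.0], [-0.025, 1.0, 0.0], [-0.0, 0.0, -1.0]]
force: [0.1, -0.2, 0.8]
width: 84.7
gripper_force: 0.0
```

Request:
{"op": "servo_tool", "data": {"rows": [[[1,-1,0],0.5,85],[[0,-1,0],0,85],[[0,-1,0],0,85],[[0,-1,0],0,85],[[0,-1,0],0,85]]}}

```text
time_s: 1.55
tcp_pos: [471.1, 125.1, 245.3]
eef_rot: [[-0.994, -0.109, 0.0], [-0.109, 0.994, -0.0], [-0.0, -0.0, -1.0]]
force: [-0.3, -0.6, 0.3]
width: 85.3
gripper_force: 0.0
```

Request:
{"op": "servo_tool", "data": {"rows": [[[0.2,-1,0],0,85],[[0,-1,0],0,85],[[0,-1,0],0,85],[[0,-1,0],0,85],[[0,-1,-0.5],0,85]]}}

```text
time_s: 2.17
tcp_pos: [479.6, -74.9, 225.8]
eef_rot: [[-0.994, -0.109, 0.002], [-0.109, 0.994, -0.0], [-0.002, -0.001, -1.0]]
force: [1.3, 0.6, -1.9]
width: 85.3
gripper_force: 0.0
```

Request:
{"op": "servo_tool", "data": {"rows": [[[0,-0.4,-1],0,85],[[0,0,-0.9],0,85],[[0,0,0],0,85]]}}

```text
time_s: 2.55
tcp_pos: [478.4, -89.4, 148.0]
eef_rot: [[-0.994, -0.11, -0.003], [-0.11, 0.994, 0.0], [0.003, 0.001, -1.0]]
force: [0.8, -0.6, 1.1]
width: 85.4
gripper_force: 0.0
```

Run:
```python
from h import *
print(np.round(robot.observe()["tcp_pos"],1))
t=cam("top");s=cam("side")
a=cv2.resize(t["img"][170:250,300:400],None,fx=4,fy=4,interpolation=2);b=cv2.resize(s["img"][160:260,270:370],None,fx=4,fy=4,interpolation=2)
cv2.imwrite("pics/g1.png",np.hstack([cv2.copyMakeBorder(a,0,80,0,0,0),b]))
```

```text
[478.4 -89.4 148. ]
```

View pics/g1.png

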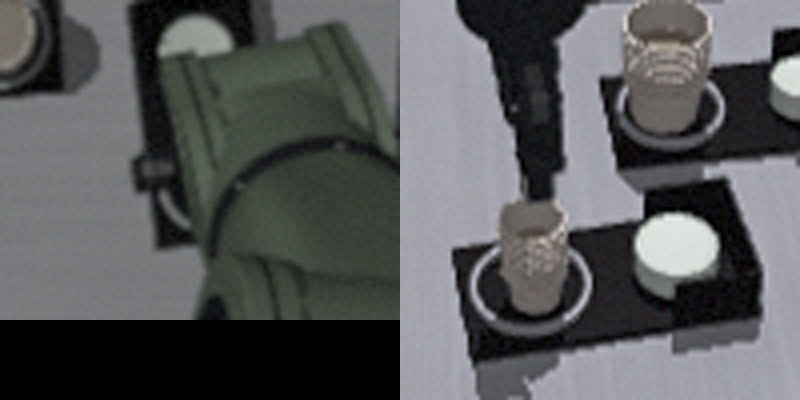

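The fingers are above the small stack and lined up, with the stack at about (533,255) in the side crop. Descend and grip.

Request:
{"op": "servo_tool", "data": {"rows": [[[0,0,-0.8],0,85],[[0,0,-0.8],0,80],[[0,0,-0.5],0,65],[[0,0,-0.25],0,52],[[0,0,0],0,40]]}}

```text
time_s: 3.28
tcp_pos: [479.6, -89.5, 55.9]
eef_rot: [[-0.994, -0.11, 0.001], [-0.11, 0.994, -0.0], [-0.001, -0.0, -1.0]]
force: [-0.3, 0.2, -0.3]
width: 45.5
gripper_force: 27.1
```

Request:
{"op": "servo_tool", "data": {"rows": [[[0,0,0],0,35],[[0,0,0],0,35],[[0,0,0],0,35]]}}

```text
time_s: 3.65
tcp_pos: [479.3, -89.6, 55.6]
eef_rot: [[-0.994, -0.109, 0.0], [-0.109, 0.994, -0.0], [-0.0, -0.0, -1.0]]
force: [-0.3, -0.3, -0.1]
width: 45.9
gripper_force: 27.1
```

Request:
{"op": "servo_tool", "data": {"rows": [[[0,0,0.3],0,35],[[0,0,0.5],0,35],[[0,0,0.7],0,35],[[0.2,-0.5,0],0,35],[[0.3,-0.9,0],0,35]]}}

```text
time_s: 4.28
tcp_pos: [499.7, -145.4, 116.6]
eef_rot: [[-0.994, -0.112, 0.001], [-0.112, 0.994, 0.0], [-0.001, -0.0, -1.0]]
force: [0.5, -0.9, -0.9]
width: 45.5
gripper_force: 27.2
```

Request:
{"op": "servo_tool", "data": {"rows": [[[0.3,-0.9,0],0,35],[[0.3,-0.9,0],0,35],[[0.05,-0.9,0],0,35],[[0,-0.6,0],0,35],[[0,-0.3,0],0,35]]}}

```text
time_s: 4.9
tcp_pos: [524.9, -290.7, 115.9]
eef_rot: [[-0.994, -0.108, 0.0], [-0.108, 0.994, -0.0], [-0.0, -0.0, -1.0]]
force: [0.6, 0.2, -0.5]
width: 45.2
gripper_force: 27.2
```

Run:
```python
from h import *
o=robot.observe();print(np.round(o["tcp_pos"],1),o["width"])
t=cam("top");s=cam("side")
a=np.linspace(0,6.283,60);circ=np.c_[np.cos(a),np.sin(a),0*a]
im=s["img"]; im=cv2.resize(im[200:320,270:420],None,fx=5,fy=5,interpolation=2)
p=np.array(o["tcp_pos"])
for dz,r in((-47.6,18),(30.4,23)):
    q=(proj(s,p+[0,0,dz]+circ*r)-[270,200]+.5)*5;cv2.polylines(im,[np.int32(q)],True,(0,0,255),1)
cv2.imwrite("pics/g2.png",im)
```

```text
[ 524.9 -290.7  115.9] 45.15455698058311
```

View pics/g2.png

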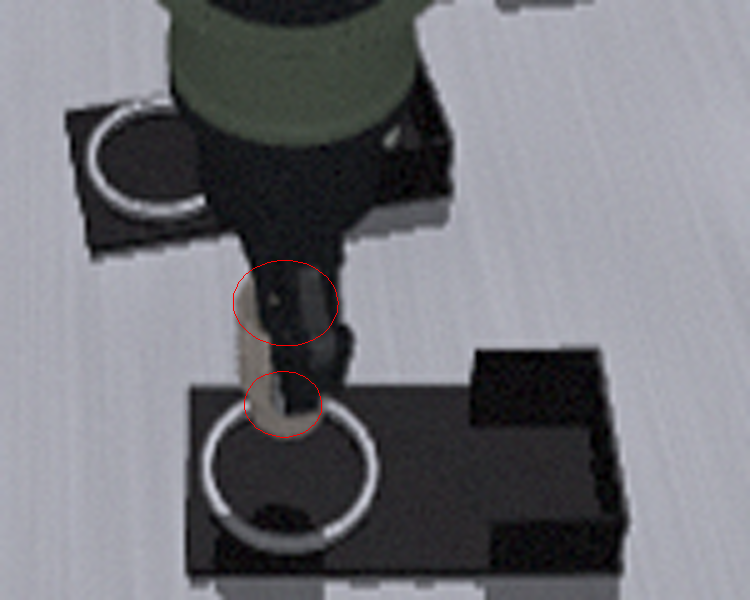

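The held stack matches the predicted outline, and the spare's ring is centred at (290,465) in the crop. Lower gently.

Request:
{"op": "servo_tool", "data": {"rows": [[[0,0.05,-0.5],0,35],[[0,0,-0.5],0,35],[[0,0,-0.3],0,35],[[0,0,-0.12],0,35],[[0,0,-0.05],0,35]]}}

```text
time_s: 5.62
tcp_pos: [525.4, -287.3, 56.7]
eef_rot: [[-0.994, -0.11, 0.0], [-0.11, 0.994, -0.0], [-0.0, -0.0, -1.0]]
force: [-0.1, 0.1, -0.7]
width: 45.2
gripper_force: 27.2
```

Request:
{"op": "servo_tool", "data": {"rows": [[[0,0,-0.02],0,35],[[0,0,-0.02],0,35]]}}

```text
time_s: 5.88
tcp_pos: [525.3, -287.6, 55.2]
eef_rot: [[-0.994, -0.11, 0.0], [-0.11, 0.994, -0.0], [-0.0, -0.0, -1.0]]
force: [-0.2, 0.3, -0.3]
width: 45.8
gripper_force: 27.2
```

Request:
{"op": "servo_tool", "data": {"rows": [[[0,0,-0.02],0,35],[[0,0,0],0,35]]}}

```text
time_s: 6.12
tcp_pos: [525.5, -287.6, 55.0]
eef_rot: [[-0.994, -0.109, 0.001], [-0.109, 0.994, -0.001], [-0.001, -0.001, -1.0]]
force: [-3.1, 0.2, 14.3]
width: 45.6
gripper_force: 28.1
```

Request:
{"op": "servo_tool", "data": {"rows": [[[0,0,0],0,50],[[0,0,0],0,60],[[0,0,0],0,80],[[0,0,0.5],0,85],[[0,0,0.9],0,85]]}}

```text
time_s: 6.75
tcp_pos: [524.7, -287.3, 109.9]
eef_rot: [[-0.994, -0.11, -0.002], [-0.11, 0.994, 0.001], [0.002, 0.001, -1.0]]
force: [1.1, 0.1, 0.5]
width: 85.3
gripper_force: 0.0
```

Request:
{"op": "servo_tool", "data": {"rows": [[[0,0,1],0,85],[[0,1,0.2],0,85],[[0,1,0],0,85],[[0,1,0],0,85],[[0,1,0],0,85]]}}

```text
time_s: 7.38
tcp_pos: [525.1, -126.3, 158.1]
eef_rot: [[-0.994, -0.109, 0.0], [-0.109, 0.994, -0.0], [-0.0, -0.0, -1.0]]
force: [0.6, 0.3, -0.2]
width: 84.8
gripper_force: 0.0
```

Request:
{"op": "servo_tool", "data": {"rows": [[[0,1,0],0,85],[[0,1,0],0,85],[[0,1,0],0,85],[[0,1,0],0,85],[[0,1,0],0,85]]}}

```text
time_s: 8.0
tcp_pos: [525.1, 73.8, 158.1]
eef_rot: [[-0.994, -0.11, 0.0], [-0.11, 0.994, -0.0], [-0.0, -0.0, -1.0]]
force: [0.5, -0.8, -0.6]
width: 85.1
gripper_force: 0.0
```

Request:
{"op": "servo_tool", "data": {"rows": [[[0,1,0],0,85],[[0,1,0],0,85],[[0,1,0],0,85],[[0,1,0],0,85],[[0,1,0],0,85]]}}

```text
time_s: 8.62
tcp_pos: [525.1, 273.8, 158.1]
eef_rot: [[-0.994, -0.11, 0.0], [-0.11, 0.994, -0.0], [-0.0, -0.0, -1.0]]
force: [0.7, -0.5, 0.3]
width: 84.7
gripper_force: 0.0
```

Request:
{"op": "servo_tool", "data": {"rows": [[[0,0.5,0],0,85],[[0,0,0],0,85]]}}

```text
time_s: 8.88
tcp_pos: [524.9, 293.2, 157.8]
eef_rot: [[-0.994, -0.111, -0.0], [-0.111, 0.994, -0.0], [0.0, -0.0, -1.0]]
force: [0.3, -1.1, -0.8]
width: 85.1
gripper_force: 0.0
```

Run:
```python
from h import *
o=robot.observe();print(np.round(o["tcp_pos"],1),o["width"])
t=cam("top");s=cam("side")
a=cv2.resize(s["img"][110:185,275:375],None,fx=4,fy=4,interpolation=2);b=cv2.resize(s["img"][230:330,270:370],None,fx=4,fy=4,interpolation=2)
cv2.imwrite("pics/g3.png",np.hstack([cv2.copyMakeBorder(a,0,100,0,0,0),b]))
```

```text
[524.9 293.2 157.8] 85.14579149641492
```

View pics/g3.png

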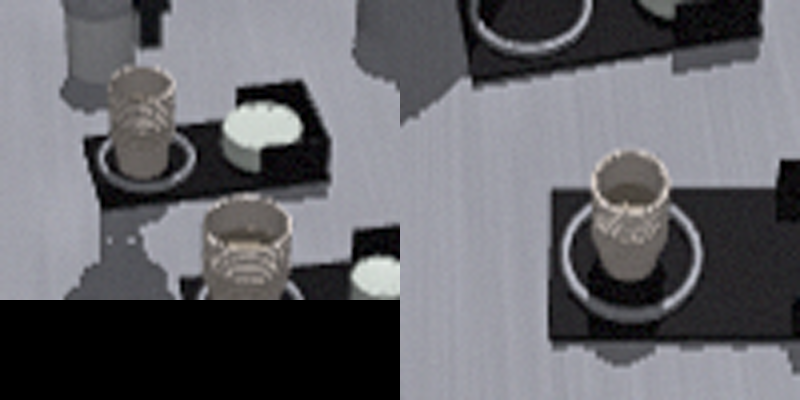

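The small stack stands centred in the spare at (630,215), and the medium stack at A is untouched. Descend on the medium stack.

Request:
{"op": "servo_tool", "data": {"rows": [[[0,0,-0.8],0,85],[[0,0,-0.8],0,85],[[0,0,-0.6],0,80],[[0,0,-0.3],0,65],[[0,0,0],0,50]]}}

```text
time_s: 9.6
tcp_pos: [525.3, 291.7, 58.0]
eef_rot: [[-0.994, -0.109, -0.0], [-0.109, 0.994, -0.001], [0.0, -0.001, -1.0]]
force: [0.0, 0.2, -0.2]
width: 56.2
gripper_force: 27.5
```

Request:
{"op": "servo_tool", "data": {"rows": [[[0,0,0],0,45],[[0,0,0],0,45],[[0,0,0],0,45]]}}

```text
time_s: 9.98
tcp_pos: [525.4, 292.5, 58.5]
eef_rot: [[-0.994, -0.11, 0.001], [-0.11, 0.994, 0.0], [-0.001, 0.0, -1.0]]
force: [0.0, 0.0, -0.7]
width: 56.2
gripper_force: 27.5
```

Request:
{"op": "servo_tool", "data": {"rows": [[[0,0,0.3],0,45],[[0,0,0.5],0,45],[[0,0,0.7],0,45],[[-0.3,-0.5,0],0,45],[[-0.4,-0.9,0],0,45]]}}

```text
time_s: 10.6
tcp_pos: [496.9, 236.7, 119.0]
eef_rot: [[-0.994, -0.111, 0.001], [-0.111, 0.994, 0.001], [-0.001, 0.001, -1.0]]
force: [0.2, -0.5, -0.9]
width: 56.6
gripper_force: 27.6
```

Request:
{"op": "servo_tool", "data": {"rows": [[[-0.4,-1,0],0,45],[[-0.15,-1,0],0,45],[[0,-1,0],0,45],[[0,-1,0],0,45],[[0,-1,0],0,45]]}}

```text
time_s: 11.22
tcp_pos: [475.4, 35.2, 118.9]
eef_rot: [[-0.994, -0.11, 0.001], [-0.11, 0.994, -0.0], [-0.001, -0.0, -1.0]]
force: [0.3, 0.6, -1.4]
width: 56.2
gripper_force: 27.6
```

Request:
{"op": "servo_tool", "data": {"rows": [[[0,-1,0],0,45],[[0,-1,0],0,45],[[0,-0.7,0],0,45],[[0,-0.3,0],0,45],[[0,0,0],0,45]]}}

```text
time_s: 11.85
tcp_pos: [475.3, -83.6, 118.4]
eef_rot: [[-0.994, -0.109, 0.001], [-0.109, 0.994, -0.0], [-0.001, -0.0, -1.0]]
force: [-0.0, 0.1, -1.0]
width: 56.3
gripper_force: 27.5
```

```bash
cat > look.py <<'E'
from h import *
import sys
nm,x0,y0,w,h,sc,zf,zt,rf,rt=sys.argv[1],*map(float,sys.argv[2:]);x0,y0,w,h=map(int,(x0,y0,w,h))
o=robot.observe();p=np.array(o["tcp_pos"]);print(np.round(p,1),o["width"])
s=cam("side");a=np.linspace(0,6.283,60);circ=np.c_[np.cos(a),np.sin(a),0*a]
im=cv2.resize(s["img"][y0:y0+h,x0:x0+w],None,fx=sc,fy=sc,interpolation=2)
for dz,r in((zf,rf),(zt,rt)):
    q=(proj(s,p+[0,0,dz]+circ*r)-[x0,y0]+.5)*sc;cv2.polylines(im,[np.int32(q)],True,(0,0,255),1)
cv2.imwrite(f"pics/{nm}.png",im)
E
python3 look.py g4 270 150 120 100 5 -50 34 22 28.5
```

```text
[475.3 -83.6 118.4] 56.27133186660191
```

View pics/g4.png

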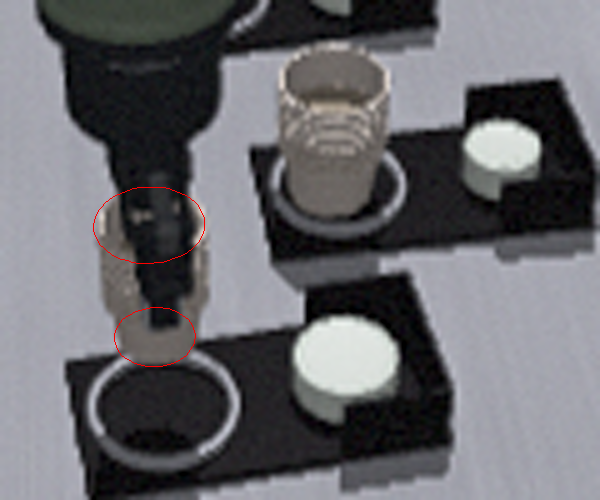

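The medium stack is centred over C's ring at (165,405), perhaps 2 mm towards +x. Lower, correcting slightly.

Request:
{"op": "servo_tool", "data": {"rows": [[[-0.04,0,-0.5],0,45],[[0,0,-0.5],0,45],[[0,0,-0.3],0,45],[[0,0,-0.12],0,45],[[0,0,-0.05],0,45]]}}

```text
time_s: 12.52
tcp_pos: [473.7, -83.3, 59.4]
eef_rot: [[-0.994, -0.11, 0.0], [-0.11, 0.994, -0.0], [-0.0, -0.0, -1.0]]
force: [-0.6, 0.1, -0.8]
width: 56.4
gripper_force: 27.5
```

Request:
{"op": "servo_tool", "data": {"rows": [[[0,0,-0.02],0,45],[[0,0,-0.02],0,45],[[0,0,0],0,45]]}}

```text
time_s: 12.9
tcp_pos: [473.6, -83.6, 57.8]
eef_rot: [[-0.994, -0.109, 0.0], [-0.109, 0.994, -0.0], [-0.0, -0.0, -1.0]]
force: [0.2, -0.9, -0.5]
width: 56.4
gripper_force: 27.5
```

Request:
{"op": "servo_tool", "data": {"rows": [[[0,0,-0.01],0,45],[[0,0,0],0,45]]}}

```text
time_s: 13.15
tcp_pos: [473.6, -83.6, 57.3]
eef_rot: [[-0.994, -0.11, 0.0], [-0.11, 0.994, -0.0], [-0.0, -0.0, -1.0]]
force: [-0.4, 0.4, -0.0]
width: 56.7
gripper_force: 27.5
```

Request:
{"op": "servo_tool", "data": {"rows": [[[0,0,-0.01],0,45],[[0,0,0],0,45]]}}

```text
time_s: 13.4
tcp_pos: [473.6, -83.6, 56.9]
eef_rot: [[-0.994, -0.11, 0.0], [-0.11, 0.994, -0.0], [0.0, -0.0, -1.0]]
force: [0.2, -0.1, -0.1]
width: 56.5
gripper_force: 27.6
```

Request:
{"op": "servo_tool", "data": {"rows": [[[0,0,-0.02],0,45],[[0,0,0],0,45]]}}

```text
time_s: 13.65
tcp_pos: [473.7, -83.5, 56.7]
eef_rot: [[-0.994, -0.11, 0.001], [-0.11, 0.994, -0.0], [-0.001, -0.0, -1.0]]
force: [-2.9, 1.1, 19.3]
width: 56.4
gripper_force: 29.3
```

Request:
{"op": "servo_tool", "data": {"rows": [[[0,0,0.02],0,60],[[0,0,0],0,75],[[0,0,0],0,85],[[0,0,0.5],0,85],[[0,0,1],0,85]]}}

```text
time_s: 14.28
tcp_pos: [473.0, -83.3, 116.7]
eef_rot: [[-0.994, -0.11, -0.002], [-0.11, 0.994, 0.0], [0.002, 0.0, -1.0]]
force: [0.5, -0.5, -0.0]
width: 85.0
gripper_force: 0.0
```

Request:
{"op": "servo_tool", "data": {"rows": [[[0,0,1],0,85],[[0.6,0.9,0.2],0,85],[[0.6,0.9,0],0,85],[[0.6,0.9,0],0,85],[[0.6,0.9,0],0,85]]}}

```text
time_s: 14.9
tcp_pos: [570.2, 61.7, 164.8]
eef_rot: [[-0.994, -0.11, -0.0], [-0.11, 0.994, -0.0], [0.0, -0.0, -1.0]]
force: [-0.6, -0.1, -0.2]
width: 85.1
gripper_force: 0.0
```

Request:
{"op": "servo_tool", "data": {"rows": [[[0.5,0.8,0],0,85],[[0,0,0],0,85],[[0,0,0],0,85]]}}

```text
time_s: 15.28
tcp_pos: [589.3, 91.7, 164.6]
eef_rot: [[-0.994, -0.109, -0.001], [-0.109, 0.994, -0.001], [0.001, -0.001, -1.0]]
force: [0.8, -0.9, -0.3]
width: 85.0
gripper_force: 0.0
```

```bash
python3 look.py g5 270 130 130 125 4.8 -61 -151 34 26
```

```text
[589.3  91.7 164.6] 85.00981802748349
```

View pics/g5.png

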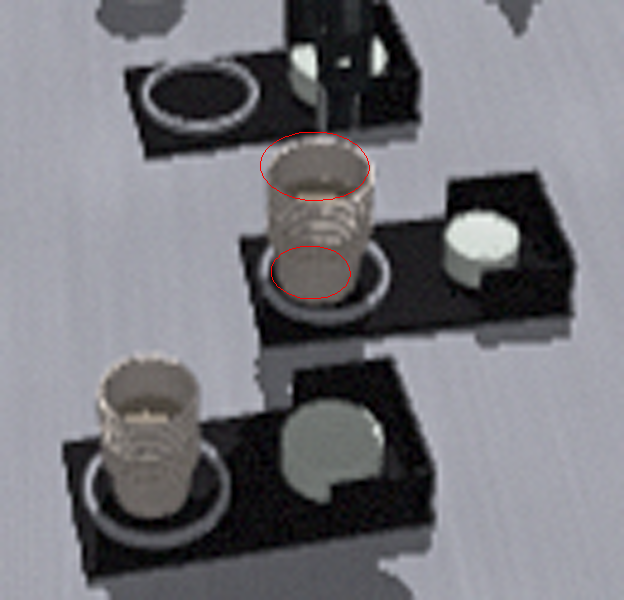

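The medium stack stands in C at (150,440). The large stack's rim sits about 2 mm +x of the tool, so I'll correct and descend.

Request:
{"op": "servo_tool", "data": {"rows": [[[0.06,0,-0.8],0,85],[[0,0,-0.4],0,85],[[0,0,0],0,85]]}}

```text
time_s: 15.7
tcp_pos: [591.5, 91.9, 116.3]
eef_rot: [[-0.994, -0.109, -0.002], [-0.109, 0.994, -0.001], [0.002, -0.0, -1.0]]
force: [-0.1, -0.2, 0.2]
width: 85.2
gripper_force: 0.0
```

Request:
{"op": "servo_tool", "data": {"rows": [[[0,0,-0.4],0,85],[[0,0,-0.4],0,85],[[0,0,-0.4],0,85],[[0,0,-0.2],0,80],[[0,0,0],0,65]]}}

```text
time_s: 16.32
tcp_pos: [591.8, 92.5, 60.4]
eef_rot: [[-0.994, -0.11, -0.001], [-0.11, 0.994, -0.0], [0.001, -0.0, -1.0]]
force: [-0.8, 0.2, -0.9]
width: 67.4
gripper_force: 28.4
```

Request:
{"op": "servo_tool", "data": {"rows": [[[0,0,0],0,55],[[0,0,0],0,55],[[0,0,0],0,55]]}}

```text
time_s: 16.7
tcp_pos: [592.1, 92.4, 61.1]
eef_rot: [[-0.994, -0.11, 0.0], [-0.11, 0.994, -0.0], [-0.0, -0.0, -1.0]]
force: [-0.7, 1.1, -0.2]
width: 67.7
gripper_force: 28.4
```

Run:
```python
from h import *
s=cam("side")
for z in(8,92):print((proj(s,[474.9,-83.9,z])-[270,130]+.5)*4.8)
```

```text
[[151.45515544 489.97266949]]
[[146.5531069  390.66945591]]
```

Request:
{"op": "servo_tool", "data": {"rows": [[[0,0,0.3],0,55],[[0,0,0.5],0,55],[[0,0,0.7],0,55],[[-0.3,0.5,0],0,55],[[-0.4,0.9,0],0,55]]}}

```text
time_s: 17.38
tcp_pos: [564.2, 148.0, 122.0]
eef_rot: [[-0.994, -0.107, 0.001], [-0.107, 0.994, -0.0], [-0.001, -0.0, -1.0]]
force: [1.5, 1.2, -1.2]
width: 67.7
gripper_force: 28.5
```

Request:
{"op": "servo_tool", "data": {"rows": [[[-0.4,0.9,0],0,55],[[-0.4,0.9,0],0,55],[[-0.1,0.9,0],0,55],[[0,0.7,0],0,55],[[0,0.25,0],0,55]]}}

```text
time_s: 18.0
tcp_pos: [527.6, 296.1, 121.5]
eef_rot: [[-0.994, -0.111, 0.0], [-0.111, 0.994, 0.001], [-0.0, 0.001, -1.0]]
force: [0.0, -0.9, -0.7]
width: 67.4
gripper_force: 28.5
```

Request:
{"op": "servo_tool", "data": {"rows": [[[0,0,0],0,55]]}}

```text
time_s: 18.12
tcp_pos: [528.0, 294.2, 121.2]
eef_rot: [[-0.994, -0.11, 0.0], [-0.11, 0.994, -0.0], [-0.0, -0.0, -1.0]]
force: [0.3, -0.3, -1.1]
width: 67.3
gripper_force: 28.5
```

```bash
python3 look.py g6 270 90 110 90 6 -53 37 26 34
```

```text
[528.  294.2 121.2] 67.26639418857643
```

View pics/g6.png

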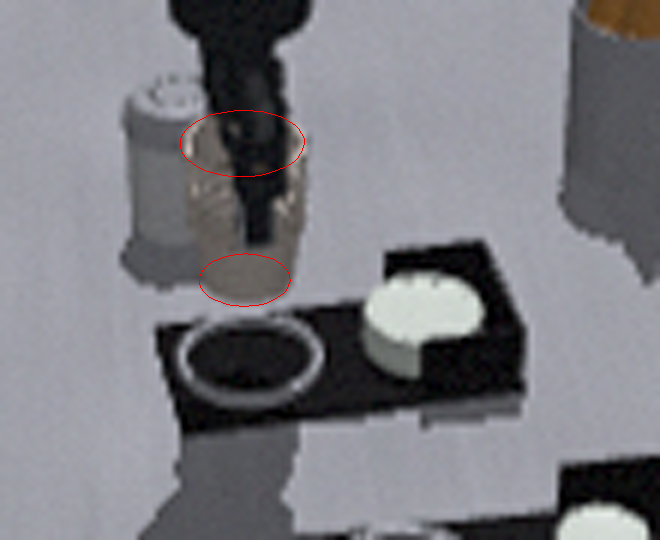

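The large stack is over A's ring at (250,360), about 1 mm +x. The shaker is clear behind it. Lower.

Request:
{"op": "servo_tool", "data": {"rows": [[[-0.03,0,-0.5],0,55],[[0,0,-0.5],0,55],[[0,0,-0.3],0,55],[[0,0,-0.12],0,55],[[0,0,-0.05],0,55]]}}

```text
time_s: 18.8
tcp_pos: [527.0, 294.3, 62.3]
eef_rot: [[-0.994, -0.109, 0.0], [-0.109, 0.994, -0.0], [-0.0, -0.0, -1.0]]
force: [-0.8, 0.2, -1.0]
width: 67.6
gripper_force: 28.5
```

Request:
{"op": "servo_tool", "data": {"rows": [[[0,0,-0.02],0,55],[[0,0,-0.02],0,55],[[0,0,0],0,55]]}}

```text
time_s: 19.18
tcp_pos: [526.8, 294.5, 60.6]
eef_rot: [[-0.994, -0.11, 0.0], [-0.11, 0.994, 0.0], [-0.0, 0.0, -1.0]]
force: [-0.3, 0.1, -0.1]
width: 67.8
gripper_force: 28.5
```

Request:
{"op": "servo_tool", "data": {"rows": [[[0,0,-0.015],0,55],[[0,0,0],0,55]]}}

```text
time_s: 19.42
tcp_pos: [526.9, 294.5, 60.1]
eef_rot: [[-0.994, -0.11, 0.0], [-0.11, 0.994, 0.0], [-0.0, 0.0, -1.0]]
force: [-0.3, -0.2, 3.4]
width: 67.6
gripper_force: 28.8
```

Request:
{"op": "servo_tool", "data": {"rows": [[[0,0,0],0,75],[[0,0,0],0,85],[[0,0,0],0,85],[[0,0,0.5],0,85],[[0,0,1],0,85]]}}

```text
time_s: 20.05
tcp_pos: [526.2, 294.1, 119.5]
eef_rot: [[-0.994, -0.11, -0.002], [-0.11, 0.994, -0.001], [0.002, -0.001, -1.0]]
force: [1.3, -0.1, 0.8]
width: 85.2
gripper_force: 0.0
```

Request:
{"op": "servo_tool", "data": {"rows": [[[0,0,1],0,85],[[0,-0.5,0],0,85],[[0,-1,0],0,85],[[0,-1,0],0,85],[[0,-1,0],0,85]]}}

```text
time_s: 20.68
tcp_pos: [526.7, 153.2, 159.9]
eef_rot: [[-0.994, -0.11, 0.0], [-0.11, 0.994, -0.0], [-0.0, -0.0, -1.0]]
force: [1.3, 0.8, -0.1]
width: 85.0
gripper_force: 0.0
```

Request:
{"op": "servo_tool", "data": {"rows": [[[0,-1,0],0,85],[[0,-1,0],0,85],[[0,-1,0],0,85],[[0,-1,0],0,85],[[0,-1,0],0,85]]}}

```text
time_s: 21.3
tcp_pos: [526.7, -46.8, 159.9]
eef_rot: [[-0.994, -0.11, 0.0], [-0.11, 0.994, -0.0], [-0.0, -0.0, -1.0]]
force: [0.6, -0.1, -0.4]
width: 85.0
gripper_force: 0.0
```

Request:
{"op": "servo_tool", "data": {"rows": [[[0,-1,0],0,85],[[0,-1,0],0,85],[[0,-1,0],0,85],[[0,-1,0],0,85],[[0,-1,0],0,85]]}}

```text
time_s: 21.92
tcp_pos: [526.6, -246.9, 159.9]
eef_rot: [[-0.994, -0.109, 0.0], [-0.109, 0.994, -0.0], [-0.0, -0.0, -1.0]]
force: [-0.0, -0.2, 0.8]
width: 85.2
gripper_force: 0.0
```

Request:
{"op": "servo_tool", "data": {"rows": [[[0,-1,0],0,85],[[0,0,0],0,85],[[0,0,0],0,85]]}}

```text
time_s: 22.3
tcp_pos: [526.9, -284.8, 159.8]
eef_rot: [[-0.994, -0.11, -0.0], [-0.11, 0.994, 0.001], [-0.0, 0.001, -1.0]]
force: [-0.4, 0.5, 0.5]
width: 85.1
gripper_force: 0.0
```

Request:
{"op": "servo_tool", "data": {"rows": [[[-0.04,-0.06,-0.8],0,85],[[0,0,-0.8],0,80],[[0,0,-0.7],0,65],[[0,0,-0.3],0,55],[[0,0,0],0,40]]}}

```text
time_s: 22.92
tcp_pos: [525.3, -287.3, 55.9]
eef_rot: [[-0.994, -0.11, -0.0], [-0.11, 0.994, 0.0], [0.0, 0.0, -1.0]]
force: [1.2, -1.1, 0.1]
width: 45.4
gripper_force: 27.3
```

Request:
{"op": "servo_tool", "data": {"rows": [[[0,0,0],0,35],[[0,0,0],0,35],[[0,0,0],0,35]]}}

```text
time_s: 23.3
tcp_pos: [525.3, -288.1, 56.4]
eef_rot: [[-0.994, -0.109, 0.001], [-0.109, 0.994, -0.0], [-0.001, -0.0, -1.0]]
force: [0.1, 0.4, -1.3]
width: 45.3
gripper_force: 27.3
```

Request:
{"op": "servo_tool", "data": {"rows": [[[0,0,0.3],0,35],[[0,0,0.7],0,35],[[0,0,1],0,35],[[0.2,0.5,0.75],0,35],[[0.4,1,0],0,35]]}}

```text
time_s: 23.92
tcp_pos: [549.8, -228.9, 168.9]
eef_rot: [[-0.994, -0.107, 0.004], [-0.107, 0.994, -0.002], [-0.003, -0.002, -1.0]]
force: [1.8, -0.0, -1.6]
width: 45.3
gripper_force: 27.3
```

Request:
{"op": "servo_tool", "data": {"rows": [[[0.4,1,0],0,35],[[0.4,1,0],0,35],[[0.35,1,0],0,35],[[0,1,0],0,35],[[0,1,0],0,35]]}}

```text
time_s: 24.55
tcp_pos: [595.2, -26.5, 166.8]
eef_rot: [[-0.994, -0.11, 0.001], [-0.11, 0.994, 0.0], [-0.001, -0.0, -1.0]]
force: [0.5, 0.1, -1.3]
width: 45.5
gripper_force: 27.3
```

Request:
{"op": "servo_tool", "data": {"rows": [[[0,1,0],0,35],[[0,1,0],0,35],[[0,0.7,0],0,35],[[0,0.28,-0.6],0,35],[[0,0,-0.65],0,35]]}}

```text
time_s: 25.18
tcp_pos: [595.3, 92.6, 116.3]
eef_rot: [[-0.994, -0.111, 0.001], [-0.111, 0.994, 0.001], [-0.001, 0.001, -1.0]]
force: [0.4, 0.3, -0.6]
width: 45.7
gripper_force: 27.3
```

Request:
{"op": "servo_tool", "data": {"rows": [[[0,0,0],0,35]]}}

```text
time_s: 25.3
tcp_pos: [594.6, 91.2, 115.4]
eef_rot: [[-0.994, -0.11, -0.002], [-0.11, 0.994, -0.0], [0.002, -0.0, -1.0]]
force: [0.3, -0.4, 0.6]
width: 45.5
gripper_force: 27.3
```

```bash
python3 look.py g7 280 110 130 100 6 -47.8 30.2 18 23
```

```text
[594.6  91.2 115.4] 45.54225145525327
```

View pics/g7.png

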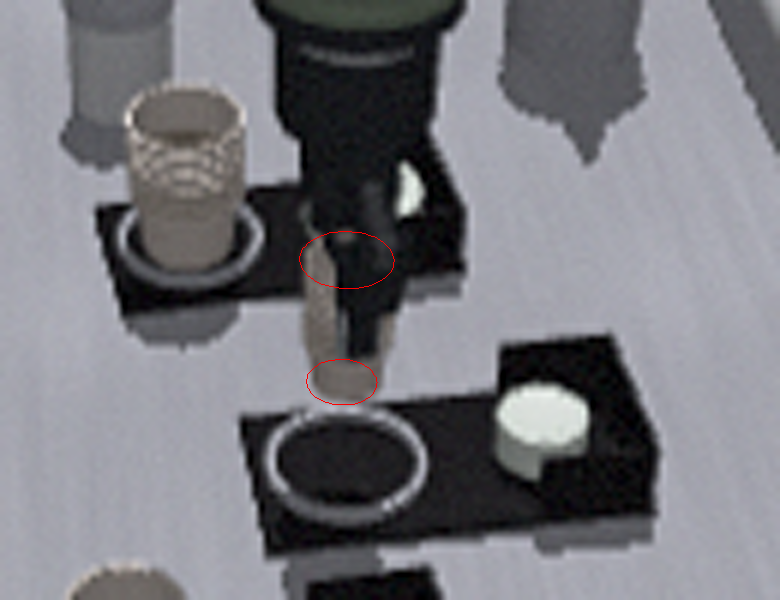

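The large stack stands in A at (190,180). The small stack is over B's ring at (347,463), about 1–2 mm +x. Lower.

Request:
{"op": "servo_tool", "data": {"rows": [[[-0.03,0,-0.5],0,35],[[0,0,-0.5],0,35],[[0,0,-0.3],0,35],[[0,0,-0.12],0,35],[[0,0,-0.05],0,35]]}}

```text
time_s: 25.98
tcp_pos: [594.3, 91.3, 57.6]
eef_rot: [[-0.994, -0.109, 0.001], [-0.109, 0.994, 0.0], [-0.001, -0.0, -1.0]]
force: [0.5, -0.1, -1.0]
width: 45.2
gripper_force: 27.3
```

Request:
{"op": "servo_tool", "data": {"rows": [[[0,0,-0.02],0,35],[[0,0,-0.01],0,35],[[0,0,0],0,35]]}}

```text
time_s: 26.35
tcp_pos: [594.1, 91.2, 56.0]
eef_rot: [[-0.994, -0.11, 0.0], [-0.11, 0.994, -0.0], [-0.0, -0.0, -1.0]]
force: [0.6, -0.4, -0.9]
width: 45.6
gripper_force: 27.3
```

Request:
{"op": "servo_tool", "data": {"rows": [[[0,0,-0.015],0,35],[[0,0,0],0,35]]}}

```text
time_s: 26.6
tcp_pos: [594.0, 91.3, 55.3]
eef_rot: [[-0.994, -0.11, 0.0], [-0.11, 0.994, -0.0], [-0.0, -0.0, -1.0]]
force: [-0.0, 0.1, -1.2]
width: 45.4
gripper_force: 27.3
```

Request:
{"op": "servo_tool", "data": {"rows": [[[0,0,-0.015],0,35],[[0,0,0],0,35]]}}

```text
time_s: 26.85
tcp_pos: [594.0, 91.3, 54.8]
eef_rot: [[-0.994, -0.11, 0.0], [-0.11, 0.994, -0.0], [-0.0, -0.0, -1.0]]
force: [-0.9, -0.9, 2.5]
width: 45.5
gripper_force: 27.5
```

Contact. Release, retreat up and clear of the view.

Request:
{"op": "servo_tool", "data": {"rows": [[[0,0,0],0,55],[[0,0,0],0,75],[[0,0,0],0,85],[[0,0,0.5],0,85],[[0,0,1],0,85]]}}

```text
time_s: 27.48
tcp_pos: [593.3, 91.2, 114.3]
eef_rot: [[-0.994, -0.11, -0.002], [-0.11, 0.994, -0.001], [0.002, -0.0, -1.0]]
force: [-1.2, -0.2, 0.8]
width: 85.0
gripper_force: 0.0
```

Request:
{"op": "servo_tool", "data": {"rows": [[[0,0,1],0,85],[[0,0,1],0,85],[[-0.4,-1,0.5],0,85],[[-0.4,-1,0],0,85],[[-0.4,-1,0],0,85]]}}

```text
time_s: 28.1
tcp_pos: [545.4, -30.0, 214.9]
eef_rot: [[-0.994, -0.11, 0.0], [-0.11, 0.994, -0.0], [-0.0, -0.0, -1.0]]
force: [0.6, -0.9, -1.2]
width: 85.0
gripper_force: 0.0
```

Request:
{"op": "servo_tool", "data": {"rows": [[[-0.4,-1,0],0,85],[[-0.4,-1,0],0,85],[[0,-1,0],0,85],[[0,-1,0],0,85],[[0,-1,0],0,85]]}}

```text
time_s: 28.72
tcp_pos: [513.8, -230.1, 214.8]
eef_rot: [[-0.994, -0.11, 0.0], [-0.11, 0.994, -0.0], [-0.0, -0.0, -1.0]]
force: [1.3, 0.2, 0.5]
width: 85.2
gripper_force: 0.0
```

Request:
{"op": "servo_tool", "data": {"rows": [[[0,-1,0],0,85],[[0,-1,0],0,85],[[0,0,0],0,85]]}}

```text
time_s: 29.1
tcp_pos: [513.0, -311.6, 214.1]
eef_rot: [[-0.994, -0.106, -0.001], [-0.106, 0.994, -0.001], [0.001, -0.001, -1.0]]
force: [-0.8, 1.8, -0.3]
width: 85.1
gripper_force: 0.0
```

Run:
```python
from h import *
S=cam("side");T=cam("top")
a=np.linspace(0,6.283,60);circ=np.c_[np.cos(a),np.sin(a),0*a]
W=dict(A=(527.9,294.1,68,90),B=(595.3,90.9,46,78),C=(474.9,-83.9,57,84))
def mk(d,x0,y0,w,h,sc):
    im=cv2.resize(d["img"][y0:y0+h,x0:x0+w],None,fx=sc,fy=sc,interpolation=2)
    for x,y,D,H in W.values():
        q=(proj(d,np.array([x,y,8+H])+circ*D/2)-[x0,y0]+.5)*sc;cv2.polylines(im,[np.int32(q)],True,(0,0,255),1)
    return im
t=mk(T,210,125,170,115,2.6);s=mk(S,285,115,110,140,3.2)
c=np.zeros((max(t.shape[0],s.shape[0]),t.shape[1]+s.shape[1],3),np.uint8)
c[:t.shape[0],:t.shape[1]]=t;c[:s.shape[0],t.shape[1]:]=s
cv2.imwrite("pics/fin.png",c)
```

```text
(no output)
```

View pics/fin.png

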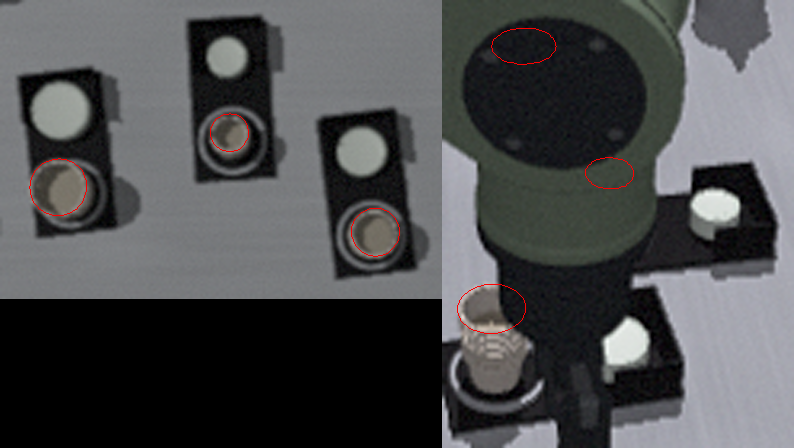

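The top view shows all three stacks upright and on their predicted centred rims, at A (59,187), B (230,132) and C (376,232). The gripper is clear of everything, so I'm handing in.

```bash
python3 -c "
from station import robot
print(robot.close_job())"
```

```text
the job is handed in; nothing more can be done
None
```

All three stacks now stand upright and centred in the caddies with matching lids (small parked in the spare on the way), and the job was handed in at about 29 s of the 102 s allowed; no result came back.

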